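Check that the crimper's lever stops short of the fixed handle

TASK

The grey coaxial crimper lies flat in the bench vice and the screw that stops its handles has just been reset. Push the orange lever in, smoothly and from its outer side with the backs of your fingers, until it sits firmly against the rubber nose of that stop screw, and finish while holding it there so that I can gauge the gap it leaves to the black fixed handle. Don't slam or force the lever, don't grip it or reach into the gap, keep off the black handle and the stop screw, and leave everything else on the bench where it is.

Things in the scene. Friction and masses are not known exactly. Their poses are not given: they have to be found in the camera images.
- lever_grip (a point): Middle of the flat OUTER face of the lever's orange grip, 98 mm above the table, 130 mm along the lever from the pivot, 10 mm out. Axes turn with the lever: y = level, out of the face (push: -y); x = level, towards the pivot; z = up. At this point the return spring makes 2 N at first and 3.5 to 5 N near the stop; then the force climbs 3 to 6 N per mm. 10 N is firmly home, 30 N is forcing.
- lever_pivot (a point): Centre of the lever's upright pivot pin at the crimper's head, 98 mm above the table; axes as lever_grip. The orange grip is a straight bar 125 mm long (73 to 198 mm from the pivot), 20 mm thick and 24 mm high (86 to 110 mm above the table), with only low loose things under it (60 mm at most). Push on its outer side; its inner side, facing the gap, is not to be touched.
- lever (a joint): Angle of the lever in rad: 0 = sprung fully open (where it starts), growing as it is pushed in towards the fixed handle. It meets the stop screw somewhere between 0.17 and 0.37, depending on how the screw is set; it would be parallel to the fixed handle at 0.45.
- fixed_handle: Fixed handle: grey shank and black grip, 20 mm thick, 24 mm high. Its origin is NOT on it but at the centre of the crimper's head in the vice, 98 mm above the table; the black grip lies 120 to 246 mm from there along -x and 13 to 33 mm along -y. Axes: -x = level, from the head out along the handle; y = level, towards the lever; z = up.
- stop_screw: Adjustable stop screw through the fixed handle's shank, 60 mm from the pivot, pointing at the lever: 6 mm steel screw with a 10 mm black rubber nose, and a brass thumb wheel on the far side of the fixed handle. Origin at the tip of the nose, y towards the lever. How far the nose stands out differs every time.
- crimper: Blue bench vice (base 130 x 150 mm, bolted down, jaws 99 mm high) with the matte grey crimper clamped in it (head 114 x 44 mm, top at 108 mm); it does not move. Origin on the table under the centre of the head; axes as fixed_handle. Spindle and tommy bar stick out 115 mm along -y, 62 mm above the table.
- toggle_box: Red toggle switch box, 55 x 80 x 36 mm, with a steel toggle to 58 mm. Origin at the centre of its underside. Bystander.
- heatsink: Silver finned aluminium heatsink extrusion, 100 x 62 x 35 mm. Origin at the centre of its underside. Bystander.
- diode_jar: Green glass diode jar with a steel cap, 58 mm across, 82 mm high. Origin at the centre of its underside. Bystander, stands on the fixed handle's side.
- horn_cap: White plastic feed horn cap, 72 mm across, 31 mm high. Origin at the centre of its underside. Bystander.
- screwdriver: Screwdriver lying on the table, 190 mm long. Bystander.
- connector_tin: Open aluminium tin, 95 x 70 x 32 mm. Origin at the centre of its underside. Bystander.
- bar_face (a point): Point on the inner face of the black fixed grip, opposite the middle of the lever's grip. With the lever open there are about 65 mm between the faces; at the stop 20 to 50 mm are left.

How it is judged:
At the end, for the whole second after the job is handed in: The lever is still and presses on the stop screw's nose with at least 4 N (some 2 N at the grip beyond the spring), held by the fingers alone, which push the outer side of the orange grip with 4 to 30 N, the hand staying on the outer side of the lever (contact force between lever_c1 and the fingers between 4 and 30 N and contact force between lever_c0 and stop_screw above 4 N and y of the grasp point in the frame of lever_grip above 0.002 m and value of joint lever between 0.14 and 0.42 rad and velocity of joint lever between -0.05 and 0.05 rad/s); the arm keeps its last pose, push and grip.
It fails at once if the lever is forced: pushed with more than 35 N (contact force between lever_c1 and the fingers above 35 N).
It fails at once if the lever is slammed: swings faster than 1.3 rad/s (about 170 mm/s at the grip) (velocity of joint lever above 1.3 rad/s).
It fails at once if the lever is gripped or a finger is put in the gap: its inner side is touched (contact force between lever_c2 and the arm above 1 N).
It fails at once if the fixed handle or the stop screw is touched (contact force between any of fixed_handle, stop_screw and the arm above 1 N).
It fails at once if a bystander is shifted or lifted by more than 10 mm (distance of any of toggle_box, heatsink, diode_jar, horn_cap, screwdriver, connector_tin from where it was at the start of the episode above 0.01 m).
It also fails if it takes over 38 s, if anything falls off the work surface, if the arm or the gripper's body presses on something with over 40 N, if the wrist force passes 120 N, or if a joint passes its speed limit or range.

ROBOT

A 6-joint arm with a two-finger parallel gripper is mounted at the origin on the work surface. World frame = base frame: x ahead of the robot, y to its left, z up, the work surface at z = 0. Lengths are in m, angles in rad, forces in N, time in s.
With the tool pointing down it reaches from about 0.25 to 0.725 m from the base axis. Payload 9.7 kg.
Tool frame: the origin (TCP) lies at the very end of the fingers, on their centre line; the grasp point (between the pads) lies pinch_z behind it (pinch_z is the distance from the TCP to the grasp point, in m); z points along the fingers, y is the line along which they close (so a half turn about z gives the same grasp; the last joint's range is limited). The gripper opens to 85 mm and grips with 20 to 120 N. Pads are 22 mm wide; open, the fingers measure 114 mm over their backs; the gripper's body (76 mm by 85 mm) begins 54 mm behind the grasp point. The pads swing forward as they close: fully open they stand 13 mm farther back than shut.
Start: joints at [1.263, 0.087, 0.176, 1.66, 0, 1.571], TCP at [0.167, 0.524, 0.231] pointing down, gripper open.
Joint ranges: [-3.13, 3.13], [-0.85, 1.81], [-1.15, 1.24], [-2.2, 2.28], [-1.44, 1.52], [-3.14, 3.14]. Speed limits (rad/s): [2.22, 2.22, 2.57, 3.14, 3.14, 3.14].

INTERFACE

Orientations are given as a unit quaternion [x, y, z, w].
In Python, from workcell import state, get_image, job_done, pinch_z gives the robot as it stands.
- The arm moves only by the shell command python3 -m creep 'ROWS'. ROWS is JSON, a list of rows, each an object with "grip": the closure in counts, from 0 (fully open) to 255 (shut); "delta_pos": the shift along the tool's x, y, z in cm, a list of three; "yaw": the turn about the tool's z in rad. In form: [{"grip": grip, "delta_pos": [dx, dy, dz], "yaw": yaw}, ...]. A call has 1 to 8 rows; each row is the pose to reach, as a shift and turn from the pose commanded when the call began, along the tool's axes at that moment; what a row does not reach only later rows make up. A row lasts 1/8 s, in which the tool goes at most 62.5 mm and 10.7 degrees, less where a joint would pass 70% of its speed; a pose out of reach is approached as far as the arm can. A call with a gripper value outside its range is refused whole. The fingers move at their own pace and stop on an object; the grip force is fixed at half the most. Time passes only in rows, so rows that repeat a pose let the fingers close. It gives the time, the measured TCP pose, the force, the opening and the grip force at its end, in the units of the state.
- state(): the state, without advancing time (a new reading comes with each control period).
- get_image(name): name is "scene" or "side" or "wrist"; returns a dict with "pixels" (384x512x3 uint8, red, green, blue), "fx", "fy", "cx", "cy" (pixels), "R" (3x3) and "t" (3): a world point X has camera coordinates R X + t. Camera axes: x right, y down, z forward; pixel columns grow to the right and rows downward; lengths in m; the calibration is good to about 2 mm. A picture is of the moment at which its call begins. There is no depth.
- job_done(): hands the job in; it is judged then, once.
The state is a dict: "clock": time; "joint_positions": joint angles; "qd": joint speeds; "tau": joint torques, N m; "ee_pos": TCP position; "tcp_rot": TCP orientation; "contact_force": force on the tool from outside, world axes, zero at the start; "moment": the same for the moment, N m; "finger_gap": finger opening in m; "grip_force": force on a finger pad.
Only numpy, scipy, OpenCV 4.12 (cv2) and the standard library are available. Lean on these libraries where they do the work, as an engineer would, in place of code of your own. Each camera call takes 0.05 s, during which the arm holds its last target. There are 200 camera calls.

## Working session

There is one attempt and no reset: what is moved stays moved. The work goes in short steps, Python scripts to look and compute and a shell command to move; the robot and the scene stay as the last step left them, time stands still between calls to the robot, and variables do not carry over. Pictures are saved under pics/ and viewed, at most 10 in all, crops included, and the job is handed in when it is done.

```bash
mkdir -p pics
python3 - <<'E'
from workcell import state,get_image,pinch_z
import cv2,numpy as np
print(state(),pinch_z if not callable(pinch_z) else pinch_z())
for n in("scene","side"):
    d=get_image(n);cv2.imwrite(f"pics/{n}0.png",d["pixels"][:,:,::-1]);print(n,d["fx"],d["cx"],d["cy"],d["R"],d["t"])
E
```

```text
{'clock': 0.0, 'joint_positions': array([1.26302263e+00, 8.74732402e-02, 1.75154696e-01, 1.65981494e+00,
       2.66249693e-05, 1.57080589e+00]), 'qd': array([ 9.97016114e-04,  3.71052836e-04, -2.73876608e-04,  1.70648484e-03,
        8.06762869e-05, -1.13143790e-03]), 'tau': array([ 4.35034608e-04, -5.20386887e+01,  4.64805901e+01,  1.62800378e-02,
        1.63968907e-04, -4.58626715e-06]), 'ee_pos': array([0.16653955, 0.52394107, 0.23058639]), 'tcp_rot': array([ 1.53284897e-01,  9.88181812e-01, -6.58640170e-04, -1.15632232e-04]), 'contact_force': array([ 0.60103889,  0.33665175, -0.18406748]), 'moment': array([-0.00265703,  0.05281925,  0.00783561]), 'grip_force': 0.0, 'finger_gap': 0.0855893130630719} 0.0187
scene 468.29126538348555 260.40297062633806 185.96201192656582 [[-0.28930182  0.95721413  0.00674989]
 [ 0.77630515  0.23873902 -0.58339866]
 [-0.5600489  -0.16353832 -0.8121579 ]] [ 0.17026006 -0.3791783   1.90220736]
side 395.8634827151296 261.0169413174768 190.80982753464693 [[ 0.73598652 -0.67699491 -0.00131626]
 [-0.48244626 -0.52311943 -0.7025608 ]
 [ 0.47494152  0.5177103  -0.71162251]] [-0.39018025  0.31601521  0.92856883]
```

View pics/scene0.png

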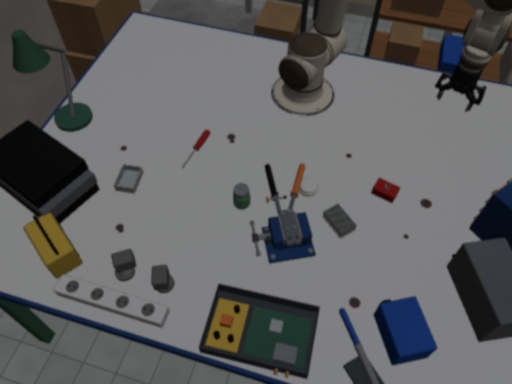

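View pics/side0.png

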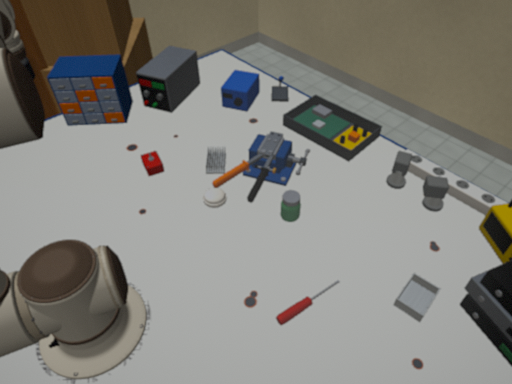

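The scene view shows the orange grip around (298,180), the black grip around (271,182) and the vice at (288,230). In the side view the orange grip is around (231,174) and the black one around (258,184). The white cap lies under or beside the lever.

```bash
cat > h.py <<'E'
from workcell import state,get_image,pinch_z
import cv2,numpy as np
def cast(d,uv,z):
    uv=np.atleast_2d(uv).astype(float)
    r=np.c_[(uv[:,0]-d["cx"])/d["fx"],(uv[:,1]-d["cy"])/d["fy"],np.ones(len(uv))]@d["R"]
    c=-d["R"].T@d["t"]
    return c+r*((z-c[2])/r[:,2])[:,None]
def mask(d,lo,hi,box):
    m=cv2.inRange(cv2.cvtColor(d["pixels"],cv2.COLOR_RGB2HSV),lo,hi);o=np.zeros_like(m);x0,y0,x1,y1=box
    o[y0:y1,x0:x1]=m[y0:y1,x0:x1]
    n,l,s,_=cv2.connectedComponentsWithStats(o);k=1+s[1:,4].argmax()
    v,u=np.where(l==k);return np.c_[u,v]
def line(P):
    m=P[:,:2].mean(0);w,V=np.linalg.eigh(np.cov((P[:,:2]-m).T));a=V[:,1];t=(P[:,:2]-m)@a
    return m,a,m+a*t.min(),m+a*t.max(),np.sqrt(12*w)
E
python3 - <<'E'
from h import *
B={"scene":((285,155,315,200),(258,155,282,202)),"side":((205,155,255,192),(245,160,275,205))}
np.set_printoptions(precision=4,suppress=True)
for n in B:
    d=get_image(n)
    for nm,lo,hi,b in(("or",(4,140,90),(20,255,255),B[n][0]),("bk",(0,0,0),(180,255,50),B[n][1])):
        uv=mask(d,lo,hi,b);print(n,nm,len(uv),*line(cast(d,uv,.100)))
    b=B[n][0]
im=[]
for n,(x,y) in(("scene",(240,145)),("side",(195,120))):
    p=get_image(n)["pixels"][y:y+115,x:x+100,::-1];im.append(cv2.resize(p,None,fx=4,fy=4,interpolation=cv2.INTER_CUBIC))
cv2.imwrite("pics/c.png",np.hstack(im))
E
```

```text
scene or 138 [0.5033 0.1015] [-0.9996 -0.0295] [0.5588 0.1031] [0.4423 0.0997] [0.0157 0.1176]
scene bk 164 [0.5352 0.0177] [-0.888  -0.4598] [0.5891 0.0456] [ 0.4772 -0.0123] [0.0172 0.126 ]
side or 255 [0.5035 0.1009] [-0.9991 -0.0432] [0.5699 0.1038] [0.4382 0.0981] [0.0246 0.1309]
side bk 183 [0.5361 0.018 ] [-0.8822 -0.471 ] [0.5926 0.0482] [ 0.4736 -0.0153] [0.0169 0.1368]
```

View pics/c.png

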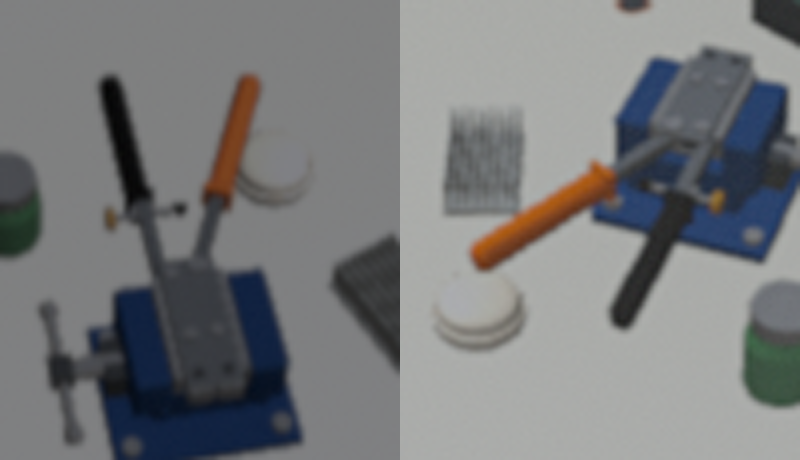

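Orange grip axis comes out at about 2° and the black one at about 28°. The 0.447 rad between them matches the stated 0.45, so lever_grip ≈ (0.508, 0.111) and the pivot ≈ (0.638, 0.106). I'll shut the fingers and go above the outer side.

```bash
python3 -m creep '[{"grip":255,"delta_pos":[-5,-2.5,0],"yaw":-0.1},{"grip":255,"delta_pos":[-10,-5,0],"yaw":-0.2},{"grip":255,"delta_pos":[-15,-7.5,0],"yaw":-0.3},{"grip":255,"delta_pos":[-20,-10,0],"yaw":-0.4},{"grip":255,"delta_pos":[-25,-12.5,0],"yaw":-0.45},{"grip":255,"delta_pos":[-30,-15,0],"yaw":-0.45},{"grip":255,"delta_pos":[-34,-17,0],"yaw":-0.45},{"grip":255,"delta_pos":[-34,-17,0],"yaw":-0.45}]'
python3 - <<'E'
from h import *
from scipy.spatial.transform import Rotation as R
s=state();M=R.from_quat(s["tcp_rot"]).as_matrix();print(M.round(3),M.T@(np.array([.505,.175,.15])-s["ee_pos"])*100)
E
```

```text
clock: 1.3
ee_pos: [0.4407, 0.2571, 0.231]
tcp_rot: [-0.069, 0.998, -0.0, -0.0]
contact_force: [-1.1, -0.1, -0.1]
finger_gap: -0.0002
grip_force: 0.0
[[-0.99  -0.138 -0.   ]
 [-0.138  0.99  -0.   ]
 [ 0.    -0.    -1.   ]] [-5.23618153 -9.01549358  8.09856321]
```

```bash
python3 -m creep '[{"grip":255,"delta_pos":[-2,-3,0],"yaw":0},{"grip":255,"delta_pos":[-4,-6,0],"yaw":0},{"grip":255,"delta_pos":[-5.2,-9,3],"yaw":0},{"grip":255,"delta_pos":[-5.2,-9,6],"yaw":0},{"grip":255,"delta_pos":[-5.2,-9,9],"yaw":0},{"grip":255,"delta_pos":[-5.2,-9,12],"yaw":0},{"grip":255,"delta_pos":[-5.2,-9,14.5],"yaw":0},{"grip":255,"delta_pos":[-5.2,-9,14.5],"yaw":0}]'
python3 - <<'E'
from h import *
im=[]
for n,(x,y) in(("scene",(240,145)),("side",(195,120))):
    p=get_image(n)["pixels"][y:y+115,x:x+100,::-1];im.append(cv2.resize(p,None,fx=4,fy=4,interpolation=cv2.INTER_CUBIC))
cv2.imwrite("pics/d.png",np.hstack(im))
E
```

```text
clock: 2.3
ee_pos: [0.5018, 0.1777, 0.0846]
tcp_rot: [-0.071, 0.997, -0.0, -0.002]
contact_force: [-0.9, 0.2, 1.1]
finger_gap: 0.0001
grip_force: 0.0
```

View pics/d.png

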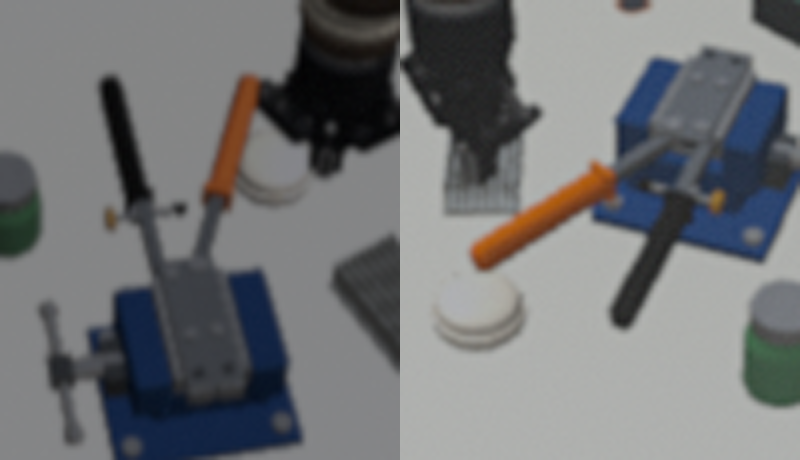

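The shut fingers hang at about (490,170) in the side crop, outside the orange grip. The knuckles sit well above lever height, so I'll approach slowly.

```bash
python3 -m creep '[{"grip":255,"delta_pos":[0,-0.8,0],"yaw":0},{"grip":255,"delta_pos":[0,-1.6,0],"yaw":0},{"grip":255,"delta_pos":[0,-2.4,0],"yaw":0},{"grip":255,"delta_pos":[0,-3.2,0],"yaw":0},{"grip":255,"delta_pos":[0,-3.6,0],"yaw":0},{"grip":255,"delta_pos":[0,-4.0,0],"yaw":0},{"grip":255,"delta_pos":[0,-4.4,0],"yaw":0},{"grip":255,"delta_pos":[0,-4.4,0],"yaw":0}]';python3 -m creep '[{"grip":255,"delta_pos":[0,-0.2,0],"yaw":0},{"grip":255,"delta_pos":[0,-0.4,0],"yaw":0},{"grip":255,"delta_pos":[0,-0.6,0],"yaw":0},{"grip":255,"delta_pos":[0,-0.8,0],"yaw":0},{"grip":255,"delta_pos":[0,-1,0],"yaw":0},{"grip":255,"delta_pos":[0,-1.2,0],"yaw":0},{"grip":255,"delta_pos":[0,-1.2,0],"yaw":0}]'
```

```text
clock: 3.4
ee_pos: [0.5096, 0.1337, 0.0863]
tcp_rot: [-0.071, 0.997, -0.0, -0.0]
contact_force: [-0.4, 0.3, -0.1]
finger_gap: -0.0001
grip_force: 0.0
clock: 4.28
ee_pos: [0.5112, 0.1219, 0.0862]
tcp_rot: [-0.071, 0.997, 0.0, -0.0]
contact_force: [-1.9, 2.2, -0.5]
finger_gap: 0.0002
grip_force: 1.0
```

Contact made at about 2 N. I'll keep going, turning the tool with the lever.

```bash
python3 -m creep '[{"grip":255,"delta_pos":[0,-0.2,0],"yaw":0},{"grip":255,"delta_pos":[0,-0.4,0],"yaw":0},{"grip":255,"delta_pos":[0,-0.6,0],"yaw":-0.02},{"grip":255,"delta_pos":[0,-0.8,0],"yaw":-0.04},{"grip":255,"delta_pos":[0,-1.0,0],"yaw":-0.06},{"grip":255,"delta_pos":[0,-1.2,0],"yaw":-0.08},{"grip":255,"delta_pos":[0,-1.4,0],"yaw":-0.1},{"grip":255,"delta_pos":[0,-1.4,0],"yaw":-0.1}]'
python3 - <<'E'
from h import *
a=np.deg2rad(2.1)
s=state();print(s["contact_force"],s["ee_pos"])
for n,b in (("scene",(270,155,315,200)),("side",(205,155,262,195))):
    d=get_image(n);m,ax,*_=line(cast(d,mask(d,(4,140,90),(20,255,255),b),.1));print(n,m,np.arctan(ax[1]/ax[0])-a)
    v=m-[.6385,.1062];print(np.arctan(v[1]/v[0])-a)
E
```

```text
clock: 5.28
ee_pos: [0.5133, 0.1079, 0.0863]
tcp_rot: [-0.121, 0.993, -0.0, -0.0]
contact_force: [-2.2, 2.2, -0.8]
finger_gap: 0.0003
grip_force: 1.5
[-2.23395912  2.22446131 -0.84642012] [0.51330419 0.10792932 0.08626074]
scene [0.53573751 0.08760693] 0.08727501038590227
0.14234411803666383
side [0.50766423 0.08328498] 0.15037485460308253
0.13673288190773236
```

```bash
python3 -m creep '[{"grip":255,"delta_pos":[0,-0.1,0],"yaw":-0.01},{"grip":255,"delta_pos":[0,-0.2,0],"yaw":-0.02},{"grip":255,"delta_pos":[0,-0.3,0],"yaw":-0.03},{"grip":255,"delta_pos":[0,-0.4,0],"yaw":-0.03},{"grip":255,"delta_pos":[0,-0.5,0],"yaw":-0.03},{"grip":255,"delta_pos":[0,-0.5,0],"yaw":-0.03}]'
```

```text
clock: 6.12
ee_pos: [0.5145, 0.1032, 0.0863]
tcp_rot: [-0.136, 0.991, -0.0, -0.0]
contact_force: [-2.8, 2.6, -0.3]
finger_gap: -0.0003
grip_force: 1.7
```

```bash
python3 -m creep '[{"grip":255,"delta_pos":[0,-0.1,0],"yaw":-0.01},{"grip":255,"delta_pos":[0,-0.2,0],"yaw":-0.02},{"grip":255,"delta_pos":[0,-0.2,0],"yaw":-0.02}]'
```

```text
clock: 6.5
ee_pos: [0.515, 0.1012, 0.0863]
tcp_rot: [-0.146, 0.989, -0.0, -0.0]
contact_force: [-3.3, 3.4, -0.6]
finger_gap: -0.0
grip_force: 1.8
```

```bash
python3 -m creep '[{"grip":255,"delta_pos":[0,-0.1,0],"yaw":-0.01},{"grip":255,"delta_pos":[0,-0.2,0],"yaw":-0.02},{"grip":255,"delta_pos":[0,-0.2,0],"yaw":-0.02}]'
```

```text
clock: 6.88
ee_pos: [0.5156, 0.0994, 0.0862]
tcp_rot: [-0.156, 0.988, -0.0, -0.0]
contact_force: [-2.2, 3.4, 0.1]
finger_gap: -0.0001
grip_force: 1.9
```

```bash
python3 -m creep '[{"grip":255,"delta_pos":[0,-0.1,0],"yaw":0},{"grip":255,"delta_pos":[0,-0.2,0],"yaw":0},{"grip":255,"delta_pos":[0,-0.3,0],"yaw":0},{"grip":255,"delta_pos":[0,-0.3,0],"yaw":0}]'
```

```text
clock: 7.38
ee_pos: [0.5164, 0.0966, 0.0863]
tcp_rot: [-0.155, 0.988, 0.0, -0.0]
contact_force: [-4.6, 4.3, -0.2]
finger_gap: -0.0002
grip_force: 2.5
```

```bash
python3 -m creep '[{"grip":255,"delta_pos":[0,-0.1,0],"yaw":0},{"grip":255,"delta_pos":[0,-0.2,0],"yaw":0},{"grip":255,"delta_pos":[0,-0.2,0],"yaw":0}]'
```

```text
clock: 7.75
ee_pos: [0.5165, 0.0956, 0.0863]
tcp_rot: [-0.156, 0.988, 0.001, -0.0]
contact_force: [-7.2, 8.4, 1.2]
finger_gap: 0.0
grip_force: 5.2
```

```bash
python3 -m creep '[{"grip":255,"delta_pos":[0,-0.1,0],"yaw":0},{"grip":255,"delta_pos":[0,-0.1,0],"yaw":0}]'
```

```text
clock: 8.0
ee_pos: [0.5166, 0.0951, 0.0862]
tcp_rot: [-0.156, 0.988, 0.002, -0.001]
contact_force: [-9.6, 11.4, 1.8]
finger_gap: -0.0002
grip_force: 6.9
```

The force is climbing about 3 N per mm, as expected at the stop. I'll check by image that it's the stop and not something else.

Run:
```python
from h import *
im=[];s=state();print(s["contact_force"],s["moment"])
a=np.deg2rad(2.1)
for n,b,(x,y) in(("scene",(270,155,315,200),(240,145)),("side",(205,155,265,200),(195,120))):
    d=get_image(n);p=d["pixels"][y:y+115,x:x+100,::-1];im.append(cv2.resize(p,None,fx=4,fy=4,interpolation=cv2.INTER_CUBIC))
    m,ax,*_=line(cast(d,mask(d,(4,140,90),(20,255,255),b),.1));v=m-[.6385,.1062];print(n,m,np.arctan(ax[1]/ax[0])-a,np.arctan(v[1]/v[0])-a)
cv2.imwrite("pics/e.png",np.hstack(im))
```

```text
[-9.55241378 11.44970031  1.7904573 ] [ 2.23219157  1.61858989 -0.12247088]
scene [0.54000553 0.07768485] 0.24037377312529018 0.24515365500378228
side [0.51147547 0.06988189] 0.2522603164117006 0.24183249788675698
```

View pics/e.png

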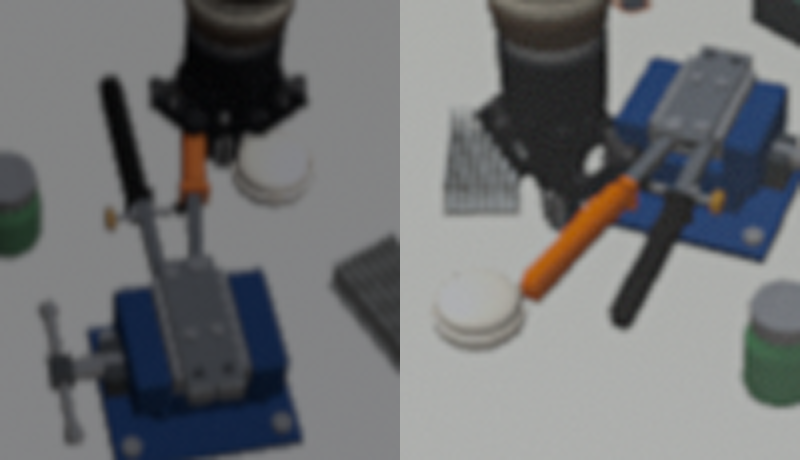

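The scene crop shows the lever shank on the nose at about (185,207), θ ≈ 0.245 rad. The fingers are on the outer side only, pushing with about 13 N. I'll hold for a second to check it's steady.

```bash
python3 -m creep '[{"grip":255,"delta_pos":[0,0,0],"yaw":0},{"grip":255,"delta_pos":[0,0,0],"yaw":0},{"grip":255,"delta_pos":[0,0,0],"yaw":0},{"grip":255,"delta_pos":[0,0,0],"yaw":0},{"grip":255,"delta_pos":[0,0,0],"yaw":0},{"grip":255,"delta_pos":[0,0,0],"yaw":0}]'
```

```text
clock: 8.85
ee_pos: [0.5166, 0.0952, 0.0863]
tcp_rot: [-0.156, 0.988, 0.002, -0.001]
contact_force: [-7.8, 10.9, 1.3]
finger_gap: -0.0
grip_force: 6.8
```

Steady at about 12 to 13 N, so I'm handing it in.

```bash
python3 -c "from workcell import job_done; print(job_done())"
```

```text
the job is handed in; nothing more can be done
None
```

The job is handed in with the lever held still against the stop screw's nose at about 0.245 rad, the shut fingers' backs pushing only its outer side with about 12–13 N; no verdict came back.

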